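Push the tea chest home into its corner rail

ROBOT

A 6-joint arm with a two-finger parallel gripper is mounted at the origin on a cart in front of the work surface, level with it; the furniture and walls round the work are solid. World frame = base frame: x ahead of the robot, y to its left, z up, the work surface at z = 0. Lengths are in mm, angles in degrees, forces in N, time in s.
With the tool pointing down it reaches from about 400 to 925 mm from the base axis. Payload 12.5 kg.
Tool frame: the origin (TCP) lies at the centre of the arm's flange, where the gripper is bolted on; the fingertips stand 190 mm ahead of it and the grasp point (between the pads) lies 171 mm ahead of it; z points along the fingers, y is the line along which they close (so a half turn about z gives the same grasp; the last joint's range is limited). The gripper opens to 95 mm and grips with 3 to 60 N. Pads are 20 mm wide; open, the fingers measure 119 mm over their backs; the gripper's body (75 mm by 180 mm) begins 59 mm behind the grasp point.
Start: joints at [-73.831, 28.126, 89.318, -0, 62.55, -6.05], TCP at [236.364, -578.582, 404.761] pointing down, gripper open.
Joint ranges: [-177.58, 177.58], [-47.91, 125.51], [2.72, 160], [-65.01, 245.01], [3.68, 167.84], [-153.87, 153.87]. Speed limits (degrees/s): [127.2, 127.2, 159.86, 180, 180, 180].

INTERFACE

Orientations are given as [roll, pitch, yaw] about the fixed x, y, z axes, in that order (R = Rz(yaw) Ry(pitch) Rx(roll)).
In Python, from rig import ctrl gives the robot as it stands. The module is installed in compiled form; this text tells all that it offers.
- The arm moves only by the tool apply_moves, never from a script. Its arguments are lists of equal length, an entry for each row: "xyz": the shift along the tool's x, y, z in m, a list of three; "delta_rot": the turn, a rotation vector about the tool's x, y, z in rad, a list of three; "jaw": the closure, from -1 (fully open) to 1 (shut). A call has 1 to 12 rows; each row is the pose to reach, as a shift and turn from the pose commanded when the call began, along the tool's axes at that moment; what a row does not reach only later rows make up. A row lasts 1/12 s, in which the tool goes at most 41.7 mm and 7.16 degrees, less where a joint would pass 70% of its speed; a pose out of reach is approached as far as the arm can. A call with a gripper value outside its range is refused whole. The fingers move at their own pace and stop on an object; "squeeze" is the grip in N (left out, the last holds). Time passes only in rows, so rows that repeat a pose let the fingers close. It gives the time, the measured TCP pose, the force, the opening and the grip force at its end, in the units of the state.
- ctrl.state(): the state, without advancing time (a new reading comes with each control period).
- ctrl.read_camera(name): name is "side" or "top" or "wrist"; returns a dict with "frame" (480x640x3 uint8, red, green, blue), "fx", "fy", "cx", "cy" (pixels), "k1" (the pictures are not rectified: a ray, as slopes to the right and down, at radius r is drawn at 1 + k1 r^2 times it, then the intrinsics apply), "R" (3x3) and "t" (3): a world point X has camera coordinates R X + t. Camera axes: x right, y down, z forward; pixel columns grow to the right and rows downward; lengths in mm; the calibration is good to about 2 mm. A picture is of the moment at which its call begins. There is no depth.
- ctrl.hand_in(): hands the job in; it is judged then, once.
The state is a dict: "clock": time; "qpos": joint angles; "joint_velocities": joint speeds; "joint_torque": joint torques, N m; "tool_pos": TCP position; "eef_rot": TCP orientation; "contact_force": force on the tool from outside, world axes, zero at the start; "moment": the same for the moment, N m; "grip_width": finger opening in mm; "gripper_force": force on a finger pad.
Only numpy, scipy, OpenCV 4.12 (cv2) and the standard library are available. Lean on these libraries where they do the work, as an engineer would, in place of code of your own. Each camera call takes 0.05 s, during which the arm holds its last target. There are 200 camera calls.

TASK

Push the closed wooden tea chest along the worktop until it sits squarely home in the corner of the low L-shaped wooden rail: its back flush against the long rail and its left end flush against the short one. Only push it with the fingers: do not grip, lift or tip it, and do not disturb the mug, the small cup or the salt shaker.

Things in the scene. Friction and masses are not known exactly. Their poses are not given: they have to be found in the camera images.
- tea_chest: closed wooden tea chest, loose, 0.5-1 kg, 155 (x) x 240 (y) mm, 80 high; lid fixed shut. Origin on its underside; x to its back, y to its left end. Faces of the box: back x=+79 mm, front -76, ends y=+-120. The lid (71-80 mm high) overhangs the front to x=-82 and the ends to y=+-123, not the back; small clasp mid-front. Starts 50-140 mm short of both rails, turned up to 0.2 rad from them
- corner_rail: low L-shaped wooden rail, fixed, 30 mm high, 16 thick. Origin: inner corner at worktop height. Long rail: inner face x=0, runs 344 mm from the corner to -y (robot's right). Short rail: inner face y=0, runs 150 mm to -x (towards the robot). Turned up to 0.1 rad from the world axes. Chest fully home: axes parallel, its origin at x=-79, y=-120 mm here; its lid then passes 3 mm over the short rail
- mug: a bystander: dark and pale-green stoneware mug with a handle, 82 mm wide, 94 mm high; origin on its underside
- small_cup: a bystander: small brown stoneware cup with a handle, 67 mm wide, 58 mm high; origin on its underside
- salt_shaker: a bystander: small glass salt shaker with a grey top, 44 mm wide, 90 mm high; origin on its underside

How it is judged:
By the outcome, as a careful person would: the job done as asked, in the order asked, and still so for the second after the job is handed in, with the robot touching nothing.
It also fails if it takes over 45 s, if anything falls off the work surface, if the arm or the gripper's body presses on something with over 40 N, if the wrist force passes 120 N, or if a joint passes its speed limit or range.

## Working session

There is one attempt and no reset: what is moved stays moved. The work goes in short steps, Python scripts to look and compute and a tool call to move; the robot and the scene stay as the last step left them, time stands still between calls to the robot, and variables do not carry over. Pictures are saved under pics/ and viewed, at most 13 in all, crops included, and the job is handed in when it is done.

Besides the shell and the picture viewer there is one more tool, called after ">>>" as a command line: name --argument value ..., lists and objects as JSON in quotes. apply_moves: Moves the arm, as the interface text tells. Its arguments: {"type":"object","properties":{"xyz":{"type":"array"},"delta_rot":{"type":"array"},"jaw":{"type":"array"},"squeeze":{"type":"number"}},"required":["xyz","delta_rot","jaw"]}

```bash
mkdir -p pics; cat > h.py <<'E'
import numpy as np, cv2
from rig import ctrl
def cam(n,save=None):
    c=ctrl.read_camera(n)
    if save: cv2.imwrite(f'pics/{save}.png',c['frame'][:,:,::-1])
    return c
def ray(c,uv,z):
    K=np.array([[c['fx'],0,c['cx']],[0,c['fy'],c['cy']],[0,0,1.]])
    uv=np.array(uv,float).reshape(-1,1,2)
    p=cv2.undistortPoints(uv,K,np.array([c['k1'],0,0,0,0.]) ).reshape(-1,2)
    # convention: distorted = x(1+k1 r^2), r undistorted: same as OpenCV
    R=np.array(c['R']);t=np.array(c['t'])
    d=np.c_[p,np.ones(len(p))]@R; o=-R.T@t
    s=(z-o[2])/d[:,2]
    return o+d*s[:,None]
def proj(c,X):
    K=np.array([[c['fx'],0,c['cx']],[0,c['fy'],c['cy']],[0,0,1.]])
    return cv2.projectPoints(np.array(X,float).reshape(-1,1,3),cv2.Rodrigues(np.array(c['R']))[0],np.array(c['t'],float),K,np.array([c['k1'],0,0,0,0.]))[0].reshape(-1,2)
E
python3 - <<'E'
from h import *
s=ctrl.state();print(s)
for n in('top','side'):
    c=cam(n,n+'0');print(n,c['fx'],c['k1'],-np.array(c['R']).T@c['t'])
E
```

```text
{'clock': 0.0, 'qpos': array([-7.38319098e+01,  2.81652799e+01,  8.93506276e+01, -8.98905182e-04,
        6.25494408e+01, -6.05191473e+00]), 'joint_velocities': array([-0.05537152, -0.00934388, -0.01579754, -0.05070423, -0.02746695,
        0.08784267]), 'joint_torque': array([-1.96859124e-03, -6.12659740e+01, -2.58184272e+01,  6.91789761e-02,
        4.82332672e-02, -9.20721982e-05]), 'tool_pos': array([ 236.34827631, -578.55259754,  404.14632896]), 'eef_rot': array([-1.79934932e+02, -6.09685592e-03,  2.22204163e+01]), 'contact_force': array([ 0.42302352, -0.36806807, -0.40842134]), 'moment': array([0.03636588, 0.07250499, 0.00977115]), 'gripper_force': 0.0, 'grip_width': 95.09866965793847}
top 567.958617190851 -0.07595908629893068 [ 318.78474781    5.60459108 1141.64855392]
side 447.5650828780348 -0.01449579352371673 [801.57752893 594.69888965 985.93205729]
```

View pics/top0.png

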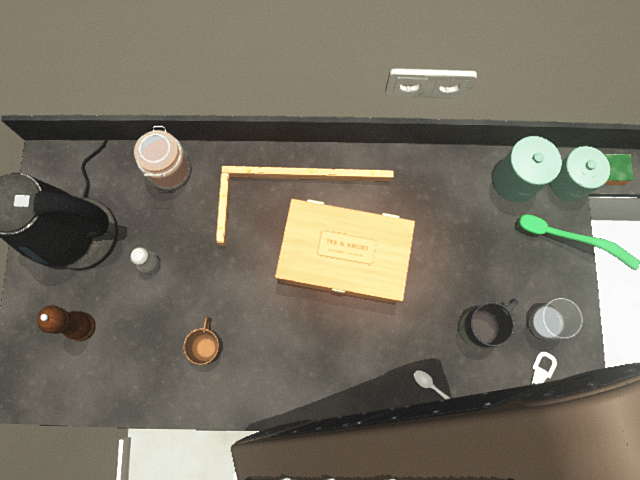

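View pics/side0.png

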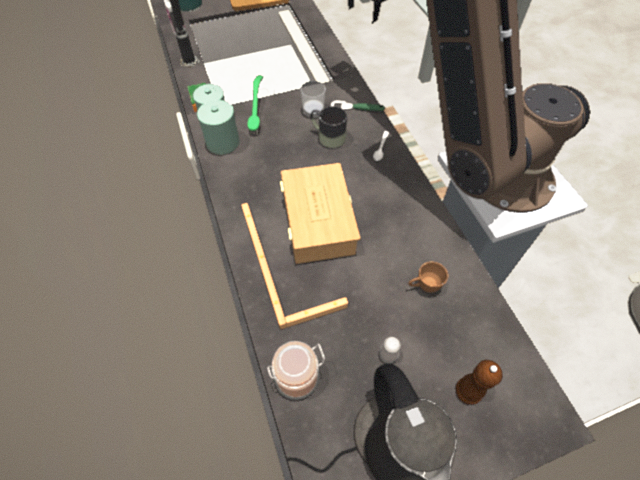

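The top view has the chest lid corners near (292,200), (414,219), (403,300) and (277,280). The rail's corner is near (221,167), and its arms end at (393,175) and (221,243). The small cup is at (202,346), the shaker at (142,258) and the mug at (488,325).

```bash
cat >> h.py <<'E'
def mask(c):
    h=cv2.cvtColor(c['frame'],cv2.COLOR_RGB2HSV)
    return cv2.inRange(h,(10,70,130),(30,255,255))
def line(P):
    vx,vy,x,y=cv2.fitLine(np.float32(P),cv2.DIST_HUBER,0,.5,.01,.01).ravel(); return np.array([x,y]),np.array([vx,vy])
def edge(m,a,b,n,w=8):
    # subpixel edge along segment a-b: along outward normal n (image), last mask pixel
    out=[]
    for s in np.linspace(.12,.88,40):
        p=a+s*(b-a); v=[m[int(round(q[1])),int(round(q[0]))]>0 for q in (p+k*.25*n for k in range(-4*w,4*w))]
        if any(v): out.append(p+(.25*np.flatnonzero(v)[-1]-w+.125)*n)
    return np.array(out)
E
python3 - <<'E'
from h import *
c=cam('top');m=mask(c)
cs=sorted(cv2.findContours(m,0,2)[0],key=cv2.contourArea)[::-1][:3]
for k in cs: print(cv2.contourArea(k),cv2.boundingRect(k))
ch=cs[0];q=cv2.approxPolyDP(cv2.convexHull(ch),6,True).reshape(-1,2);print('chest px',q,ray(c,q,80).round(1))
r=min(cs[1:],key=lambda k:cv2.boundingRect(k)[1]);q=cv2.approxPolyDP(r,3,True).reshape(-1,2);print('rail px',q,ray(c,q,30).round(1).tolist())
def E(a,b,n,z):
    a,b,n=map(lambda v:np.array(v,float),(a,b,n));e=edge(m,a,b,n)
    return line(ray(c,e,z)[:,:2])
p,d=E((222,167),(393,171),(0,-1),30);print('long outer',p,np.degrees(np.arctan2(-d[0],d[1]))%180)
p2,d2=E((221,167),(217,243),(-1,0),30);print('short outer',p2,np.degrees(np.arctan2(d2[1],d2[0]))%180)
O=np.linalg.solve(np.c_[d,-d2],p2-p);O=p+d*O[0];print('outer corner',O)
for a,b,n in [((292,200),(414,219),(.15,-1)),((292,200),(277,280),(-1,-.15)),((414,219),(403,300),(1,.15)),((277,290),(403,300),(0,1))]:
    p,d=E(a,b,n,80);print('chest edge',p,np.degrees(np.arctan2(d[1],d[0]))%180)
print('mug,cup,shaker approx',ray(c,[(488,325),(202,346),(142,258)],50).round(0))
print('cup',ray(c,[(184,346),(219,346),(206,318),(202,364),(156,262)],30).round(0))
x,y,w,h=200,140,240,180
cv2.imwrite('pics/crop1.png',cv2.resize(c['frame'][y:y+h,x:x+w,::-1],None,fx=3,fy=3,interpolation=cv2.INTER_CUBIC))
E
```

```text
11188.5 (274, 197, 148, 105)
2793.5 (576, 392, 64, 88)
1895.5 (216, 165, 178, 80)
chest px [[415 221]
 [421 265]
 [402 301]
 [274 276]
 [291 198]
 [380 202]] [[ 626.1 -185.8   80. ]
 [ 538.7 -194.9   80. ]
 [ 469.  -156.9   80. ]
 [ 513.6   85.5   80. ]
 [ 669.5   56.9   80. ]
 [ 663.9 -117.9   80. ]]
rail px [[216 242]
 [224 244]
 [230 173]
 [347 179]
 [345 176]
 [393 177]
 [393 171]
 [271 167]
 [275 170]
 [261 171]
 [250 166]
 [269 166]
 [235 166]
 [247 167]
 [238 169]
 [245 172]
 [234 172]
 [222 167]
 [233 166]
 [223 165]] [[590.8, 208.5, 30.0], [586.9, 192.1, 30.0], [739.1, 187.7, 30.0], [729.2, -55.9, 30.0], [735.7, -51.7, 30.0], [735.2, -151.7, 30.0], [748.5, -152.0, 30.0], [753.4, 102.7, 30.0], [746.9, 94.2, 30.0], [744.3, 123.3, 30.0], [755.1, 146.7, 30.0], [755.6, 107.0, 30.0], [754.7, 178.0, 30.0], [752.8, 152.8, 30.0], [748.1, 171.4, 30.0], [741.7, 156.5, 30.0], [741.4, 179.5, 30.0], [752.2, 205.2, 30.0], [754.7, 182.2, 30.0], [756.7, 203.3, 30.0]]
long outer [754.4264    26.421062] 179.16595
short outer [665.7611 209.5111] 179.28877
outer corner [757.07526 208.37753]
chest edge [660.186    -57.696938] 83.10986
chest edge [574.95215  75.10183] 170.07202
chest edge [ 542.72986 -183.74725] 171.27182
chest edge [480.464   -37.06718] 75.43982
mug,cup,shaker approx [[ 428. -328.   50.]
 [ 382.  221.   50.]
 [ 551.  350.   50.]]
cup [[382. 260.  30.]
 [384. 192.  30.]
 [437. 220.  30.]
 [349. 223.  30.]
 [548. 327.  30.]]
```

View pics/crop1.png

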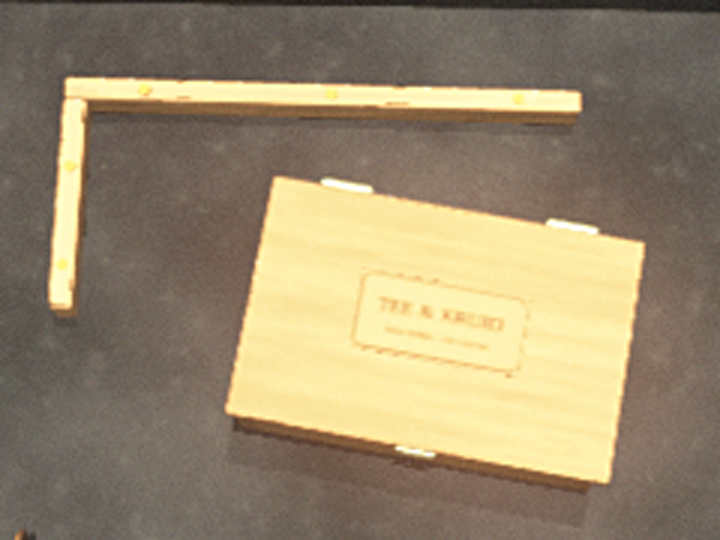

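```bash
cat >> h.py <<'E'
def chest(c,near=(345,250),dbg=False):
    g=cv2.GaussianBlur(c['frame'],(3,3),0)[:,:,0]
    m=cv2.inRange(g,185,255)
    h=cv2.cvtColor(c['frame'],cv2.COLOR_RGB2HSV); m&=cv2.inRange(h,(8,50,0),(32,255,255))
    m=cv2.morphologyEx(m,cv2.MORPH_OPEN,np.ones((5,5))); m=cv2.morphologyEx(m,cv2.MORPH_CLOSE,np.ones((9,9)))
    k=[k for k in cv2.findContours(m,0,1)[0] if cv2.contourArea(k)>5000][0]
    X=ray(c,k.reshape(-1,2),80)[:,:2]
    r=cv2.minAreaRect(np.float32(X)); B=cv2.boxPoints(r)
    # refine: fit each side
    L=[]
    for i in range(4):
        a,b=B[i],B[(i+1)%4]; d=(b-a)/np.linalg.norm(b-a); n=np.array([-d[1],d[0]])
        s=(X-a)@d; t=np.abs((X-a)@n); l=np.linalg.norm(b-a)
        L.append(line(X[(s>.1*l)&(s<.9*l)&(t<7)]))
    C=[]
    for i in range(4):
        (p,d),(q,e)=L[i-1],L[i]; C.append(p+d*np.linalg.solve(np.c_[d,-e],q-p)[0])
    return r,np.array(C),[(np.degrees(np.arctan2(d[1],d[0]))+45)%90-45 for p,d in L]
E
python3 - <<'E'
from h import *
c=cam('top');r,C,a=chest(c);print(r,C.round(1).tolist(),a)
px=proj(c,np.c_[C,[80]*4]);print(px.round(1).tolist())
Rr=ray(c,[(221.7,166),(393.3,170.3),(216.7,241.7)],30);print(Rr.round(1))
s=cam('side')
print(proj(s,np.c_[C,[80]*4]).round(1).tolist(),proj(s,Rr).round(1).tolist())
x,y,w,h=220,140,160,200
cv2.imwrite('pics/crop2.png',cv2.resize(s['frame'][y:y+h,x:x+w,::-1],None,fx=3,fy=3,interpolation=cv2.INTER_CUBIC))
E
```

```text
((569.22216796875, -50.380157470703125), (246.9951629638672, 162.3563232421875), 80.2129135131836) [[469.3999938964844, -157.5], [626.9000244140625, -184.60000610351562], [668.5999755859375, 56.400001525878906], [511.79998779296875, 84.0999984741211]] [np.float32(-9.749912), np.float32(-9.824898), np.float32(-10.017666), np.float32(-9.952026)]
[[402.3, 300.8], [414.3, 220.6], [291.3, 198.4], [274.7, 277.0]]
[[ 754.4  205.9   30. ]
 [ 750.  -152.6   30. ]
 [ 591.4  207.1   30. ]]
[[339.3, 161.1], [280.4, 169.1], [294.0, 246.4], [359.6, 236.5]] [[279.9, 322.3], [241.2, 202.2], [347.1, 299.9]]
```

View pics/crop2.png

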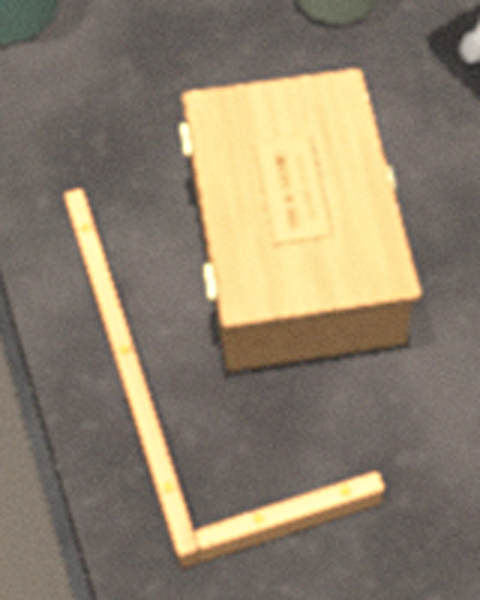

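The bright-lid fit measures 247 x 162 mm, which matches the real lid, and the side view agrees with the rail corner. My estimates are:

| Item | Position (mm) | Yaw (deg) |
|---|---|---|
| Chest origin | (570.7, -50.6) | -9.9 |
| Chest home | about (659, 72) | -0.7 |

The plan is to push the front with two open fingers, tilted 12° so they touch below the lid lip. Then I push the right end.

```bash
cat >> h.py <<'E'
from scipy.spatial.transform import Rotation as Ro
def mv(p0,e0,p1,e1):
    A=Ro.from_euler('xyz',e0,degrees=True);B=Ro.from_euler('xyz',e1,degrees=True)
    print((A.inv().apply(np.subtract(p1,p0))/1000).round(4).tolist(),(A.inv()*B).as_rotvec().round(4).tolist())
E
python3 - <<'E'
from h import *
mv([236.4,-578.6,404.8],[180,0,22.22],[415,-45,350],[180,-12,-.7])
e=[180,-12,-.7]
mv([0,0,350],e,[0,0,208],e)
mv([0,0,0],e,[100,-1.2,0],e)
E
```

```text
[0.3671, -0.4264, 0.0548] [-0.0419, 0.2066, 0.3986]
[-0.0295, -0.0, 0.1389] [0.0, 0.0, 0.0]
[0.0978, -0.0, 0.0208] [0.0, 0.0, 0.0]
```

>>> apply_moves --xyz '[[0.03,-0.03,0.005],[0.06,-0.06,0.01],[0.09,-0.09,0.014],[0.12,-0.12,0.018],[0.15,-0.15,0.022],[0.17,-0.18,0.026],[0.19,-0.21,0.03],[0.21,-0.24,0.034],[0.23,-0.27,0.038],[0.25,-0.3,0.04],[0.27,-0.33,0.042],[0.29,-0.36,0.045]]' --delta_rot '[[-0.004,0.02,0.04],[-0.008,0.04,0.08],[-0.012,0.06,0.12],[-0.016,0.08,0.16],[-0.02,0.1,0.2],[-0.024,0.12,0.24],[-0.028,0.14,0.28],[-0.032,0.16,0.32],[-0.036,0.18,0.36],[-0.042,0.207,0.4],[-0.042,0.207,0.4],[-0.042,0.207,0.4]]' --jaw '[-1,-1,-1,-1,-1,-1,-1,-1,-1,-1,-1,-1]'

```text
clock: 1.25
tool_pos: [368.5, -134.0, 359.9]
eef_rot: [180.0, -12.1, -0.8]
contact_force: [1.2, -0.6, 0.2]
grip_width: 94.8
gripper_force: 0.0
```

>>> apply_moves --xyz '[[0.014,-0.03,0.006],[0.028,-0.06,0.012],[0.042,-0.0915,0.019],[0.036,-0.0915,0.047],[0.03,-0.0915,0.075],[0.024,-0.0915,0.103],[0.019,-0.0915,0.128],[0.0155,-0.0915,0.144],[0.0125,-0.0915,0.158],[0.0125,-0.0915,0.158],[0.0125,-0.0915,0.158]]' --delta_rot '[[0,0,0],[0,0,0],[0,0,0],[0,0,0],[0,0,0],[0,0,0],[0,0,0],[0,0,0],[0,0,0],[0,0,0],[0,0,0]]' --jaw '[-1,-1,-1,-1,-1,-1,-1,-1,-1,-1,-1]'

```text
clock: 2.17
tool_pos: [415.2, -44.8, 207.6]
eef_rot: [-180.0, -11.9, -0.8]
contact_force: [-0.0, -0.4, 0.5]
grip_width: 95.5
gripper_force: 0.0
```

```bash
python3 - <<'E'
from h import *
s=cam('side');cv2.imwrite('pics/s2.png',cv2.resize(s['frame'][120:320,240:480,::-1],None,fx=3,fy=3))
print(ctrl.state()['tool_pos'],ctrl.state()['qpos'])
E
```

```text
[415.23139776 -44.79400875 208.16799107] [-15.85399148  32.22476791 130.29763001  28.06896925   6.6354014
  47.33614033]
```

View pics/s2.png

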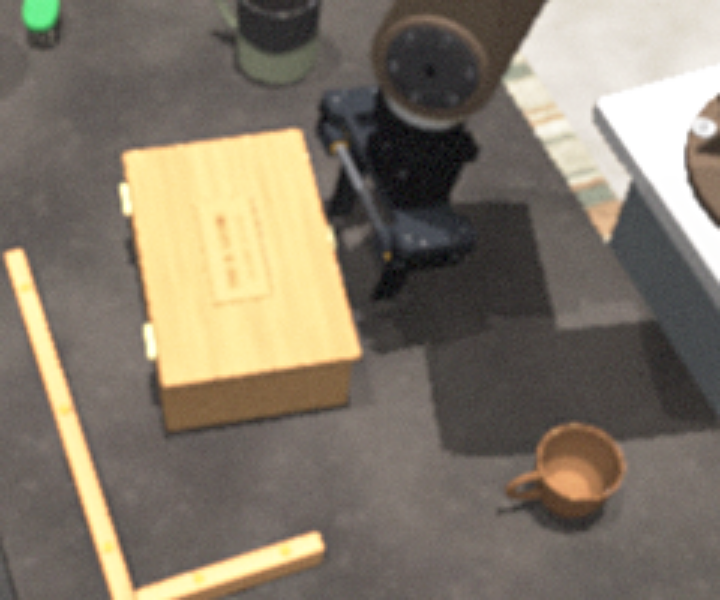

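The side view shows the gripper behind the chest's front at crop (400,230), with both fingertips clear of it. The cup and mug are well away. I'll push 84 mm in +x.

>>> apply_moves --xyz '[[0.0068,0,0.0015],[0.0137,0,0.0029],[0.0205,0,0.0044],[0.0274,0,0.0058],[0.0342,0,0.0073],[0.0411,0,0.0087],[0.0479,0,0.0102],[0.0548,0,0.0116],[0.0616,0,0.0131],[0.0685,0,0.0146],[0.0753,0,0.016],[0.0822,0,0.0175]]' --delta_rot '[[0,0,0],[0,0,0],[0,0,0],[0,0,0],[0,0,0],[0,0,0],[0,0,0],[0,0,0],[0,0,0],[0,0,0],[0,0,0],[0,0,0]]' --jaw '[-1,-1,-1,-1,-1,-1,-1,-1,-1,-1,-1,-1]'

```text
clock: 3.22
tool_pos: [498.5, -45.9, 209.1]
eef_rot: [180.0, -11.9, -0.8]
contact_force: [-7.3, -0.7, 2.8]
grip_width: 95.1
gripper_force: 3.9
```

```bash
python3 - <<'E'
from h import *
c=cam('top','t3');r,C,a=chest(c);print(r,C.round(1).tolist(),a)
E
```

```text
((638.0361938476562, 18.9241943359375), (361.8066711425781, 191.66195678710938), 89.2362289428711) [[532.0999755859375, -158.10000610351562], [730.0999755859375, -162.89999389648438], [735.2000122070312, 196.89999389648438], [551.2000122070312, 200.39999389648438]] [np.float32(-1.3725815), np.float32(-0.80093384), np.float32(-1.1123428), np.float32(-3.054596)]
```

View pics/t3.png

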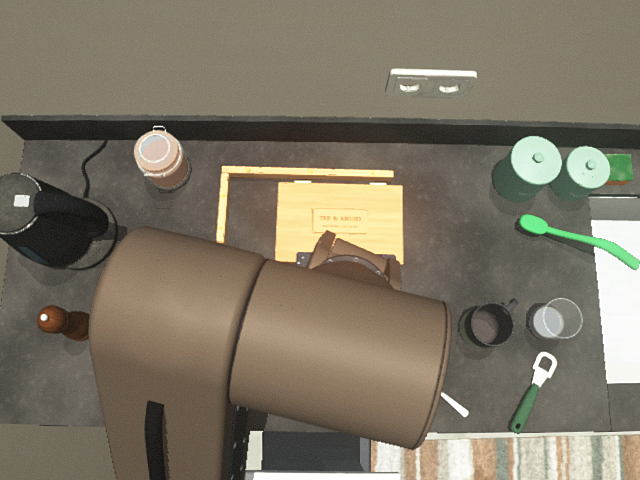

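The top view shows the chest square, with its back edge running from (278,182) to (404,186), just short of the long rail. I'll continue and then creep into contact.

>>> apply_moves --xyz '[[0.0049,0,0.001],[0.0098,0,0.0021],[0.0147,0,0.0031],[0.0186,0,0.004],[0.0225,0,0.0048],[0.0254,0,0.0054],[0.0274,0,0.0058],[0.0284,0,0.006],[0.0293,0,0.0062]]' --delta_rot '[[0,0,0],[0,0,0],[0,0,0],[0,0,0],[0,0,0],[0,0,0],[0,0,0],[0,0,0],[0,0,0]]' --jaw '[-1,-1,-1,-1,-1,-1,-1,-1,-1]'

```text
clock: 4.02
tool_pos: [528.0, -46.2, 209.0]
eef_rot: [180.0, -11.9, -0.8]
contact_force: [-9.5, -0.8, 5.9]
grip_width: 95.4
gripper_force: 4.6
```

>>> apply_moves --xyz '[[0.001,0,0.0002],[0.002,0,0.0004]]' --delta_rot '[[0,0,0],[0,0,0]]' --jaw '[-1,-1]'

```text
clock: 4.18
tool_pos: [529.9, -46.2, 209.0]
eef_rot: [180.0, -11.9, -0.8]
contact_force: [-8.4, 0.3, 4.3]
grip_width: 95.3
gripper_force: 4.3
```

>>> apply_moves --xyz '[[0.001,0,0.0002],[0.002,0,0.0004]]' --delta_rot '[[0,0,0],[0,0,0]]' --jaw '[-1,-1]'

```text
clock: 4.35
tool_pos: [532.0, -46.3, 209.0]
eef_rot: [180.0, -11.9, -0.8]
contact_force: [-8.8, -0.0, 5.0]
grip_width: 94.9
gripper_force: 4.2
```

>>> apply_moves --xyz '[[0.001,0,0.0002],[0.002,0,0.0004]]' --delta_rot '[[0,0,0],[0,0,0]]' --jaw '[-1,-1]'

```text
clock: 4.52
tool_pos: [533.8, -46.2, 209.0]
eef_rot: [180.0, -11.8, -0.8]
contact_force: [-15.0, -1.2, 9.5]
grip_width: 94.8
gripper_force: 7.4
```

>>> apply_moves --xyz '[[0.001,0,0.0002],[0.0015,0,0.0003]]' --delta_rot '[[0,0,0],[0,0,0]]' --jaw '[-1,-1]'

```text
clock: 4.68
tool_pos: [534.5, -46.2, 209.0]
eef_rot: [-180.0, -11.7, -0.8]
contact_force: [-21.1, -3.2, 13.8]
grip_width: 94.9
gripper_force: 10.1
```

>>> apply_moves --xyz '[[0.001,0,0.0002],[0.0015,0,0.0003]]' --delta_rot '[[0,0,0],[0,0,0]]' --jaw '[-1,-1]'

```text
clock: 4.85
tool_pos: [535.2, -46.2, 209.0]
eef_rot: [-179.9, -11.5, -0.8]
contact_force: [-27.4, -2.7, 20.5]
grip_width: 95.0
gripper_force: 13.5
```

>>> apply_moves --xyz '[[-0.005,0,-0.001],[-0.015,0,-0.003],[-0.03,0,-0.0064],[-0.039,0,-0.0083],[-0.034,0,-0.033],[-0.027,0,-0.064],[-0.021,0,-0.095],[-0.014,0,-0.126],[-0.006,0,-0.163]]' --delta_rot '[[0,0,0],[0,0,0],[0,0,0],[0,0,0],[0,0,0],[0,0,0],[0,0,0],[0,0,0],[0,0,0]]' --jaw '[-1,-1,-1,-1,-1,-1,-1,-1,-1]'

```text
clock: 5.6
tool_pos: [497.7, -45.9, 367.9]
eef_rot: [179.9, -12.0, -0.8]
contact_force: [1.2, -0.2, 0.2]
grip_width: 94.7
gripper_force: 0.0
```

```bash
python3 - <<'E'
from h import *
s=ctrl.state();print(s['tool_pos'],s['eef_rot'])
c=cam('top');d=cam('side')
a=c['frame'][150:320,200:440,::-1];b=d['frame'][150:320,220:400,::-1]
im=np.hstack([cv2.resize(a,None,fx=1.9,fy=1.9),cv2.resize(b,None,fx=1.9,fy=1.9)])
cv2.imwrite('pics/c4.png',im[:, :800])
E
```

```text
[497.74318243 -45.93609806 367.94223663] [179.93141907 -12.00191687  -0.81407798]
```

View pics/c4.png

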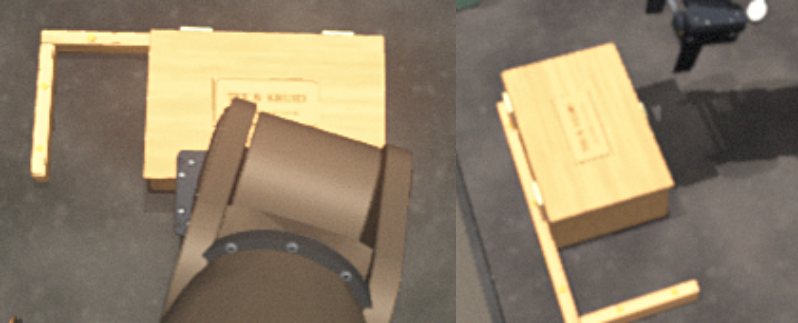

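The chest is flush on the long rail, with lid back corners at (278.9,165.8) and (402.1,168.9) in the top view. Next is the right end.

```bash
python3 - <<'E'
from h import *
c=cam('top');print(ray(c,[(278.9,165.8),(402.1,168.9),(276.3,243.7)],80).round(1))
p0=[498.6,-46,367.5];e0=[180,-12,-.7];e1=[180,-12,89.3]
p1=[655,-270,330]
mv(p0,e0,p1,e1); mv([0,0,330],e1,[0,0,208],e1); mv([0,0,0],e1,[1.2,100,0],e1)
E
```

```text
[[ 736.7   82.7   80. ]
 [ 733.9 -163.2   80. ]
 [ 576.8   83.    80. ]]
[0.1479, 0.2221, 0.0698] [0.3266, 0.0, -1.5365]
[-0.0254, -0.0, 0.1193] [0.0, 0.0, 0.0]
[0.0978, -0.0, 0.0208] [0.0, 0.0, 0.0]
```

>>> apply_moves --xyz '[[0.011,0.014,0.005],[0.021,0.027,0.01],[0.032,0.041,0.015],[0.042,0.055,0.02],[0.053,0.069,0.025],[0.063,0.082,0.03],[0.074,0.096,0.035],[0.085,0.11,0.04],[0.095,0.123,0.045],[0.106,0.137,0.05],[0.116,0.151,0.055],[0.127,0.165,0.06]]' --delta_rot '[[0.0233,0,-0.11],[0.0467,0,-0.2195],[0.07,0,-0.329],[0.0933,0,-0.439],[0.1167,0,-0.549],[0.14,0,-0.6585],[0.1633,0,-0.768],[0.1867,0,-0.878],[0.21,0,-0.988],[0.2333,0,-1.0975],[0.2567,0,-1.207],[0.28,0,-1.317]]' --jaw '[-1,-1,-1,-1,-1,-1,-1,-1,-1,-1,-1,-1]'

```text
clock: 6.75
tool_pos: [633.0, -213.5, 332.6]
eef_rot: [-179.9, -12.0, 76.6]
contact_force: [0.6, 0.3, -0.0]
grip_width: 94.8
gripper_force: 0.0
```

>>> apply_moves --xyz '[[0,0,0]]' --delta_rot '[[0,0,0]]' --jaw '[-1]'

```text
clock: 6.83
tool_pos: [633.8, -214.9, 332.0]
eef_rot: [-179.9, -11.9, 76.6]
contact_force: [-0.4, -0.4, 0.4]
grip_width: 95.2
gripper_force: 0.0
```

```bash
python3 - <<'E'
from h import *
s=ctrl.state();print(s['tool_pos'],s['eef_rot'],s['qpos'])
mv(s['tool_pos'],s['eef_rot'],[655,-240,330],[180,-12,89.3])
E
```

```text
[ 633.76562364 -214.93298934  331.96205243] [-179.94629947  -11.94859061   76.5828033 ] [-25.80787439  36.09756966  86.70530802  13.41616635  60.5342997
 -19.35931156]
[-0.0194, 0.0265, -0.0021] [0.0451, 0.0008, -0.2171]
```

>>> apply_moves --xyz '[[-0.0097,0.0133,-0.001],[-0.0194,0.0265,-0.002],[-0.0194,0.0265,-0.002]]' --delta_rot '[[0.0225,0,-0.1085],[0.045,0,-0.217],[0.045,0,-0.217]]' --jaw '[-1,-1,-1]'

```text
clock: 7.08
tool_pos: [654.6, -239.1, 330.6]
eef_rot: [180.0, -12.0, 89.2]
contact_force: [0.8, -0.4, -1.2]
grip_width: 95.2
gripper_force: 0.0
```

>>> apply_moves --xyz '[[-0.005,0,0.0235],[-0.011,0,0.052],[-0.017,0,0.08],[-0.022,0,0.1035],[-0.0254,0,0.1193],[-0.0254,0,0.1193]]' --delta_rot '[[0,0,0],[0,0,0],[0,0,0],[0,0,0],[0,0,0],[0,0,0]]' --jaw '[-1,-1,-1,-1,-1,-1]'

```text
clock: 7.58
tool_pos: [652.8, -236.7, 205.9]
eef_rot: [-179.7, -12.1, 88.7]
contact_force: [0.1, -0.3, 0.4]
grip_width: 95.1
gripper_force: 0.0
```

```bash
python3 - <<'E'
from h import *
s=ctrl.state();print(s['tool_pos'],s['eef_rot'])
s=cam('side');cv2.imwrite('pics/s5.png',cv2.resize(s['frame'][60:360,200:480,::-1],None,fx=2,fy=2))
E
```

```text
[ 652.79909894 -236.72290785  205.92109781] [-179.71443474  -12.11709173   88.73481554]
```

View pics/s5.png

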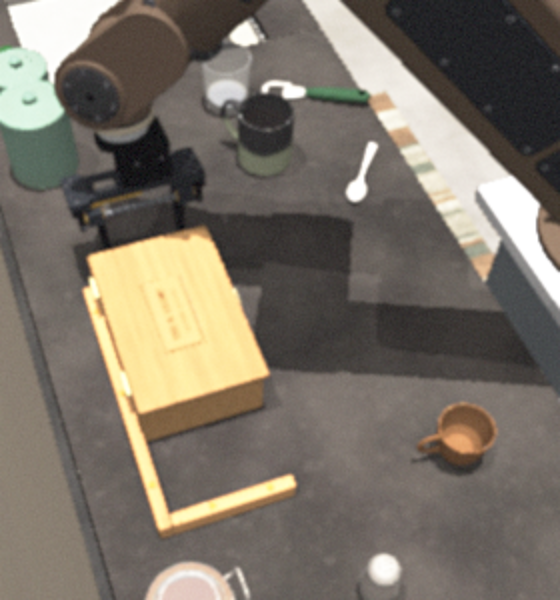

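The side view shows the gripper at the chest's right end, crop (140,200), clear of the mug at (265,135). I'll push along +y.

>>> apply_moves --xyz '[[0.0064,0,0.0014],[0.0128,0,0.0027],[0.0192,0,0.0041],[0.0245,0,0.0052],[0.0298,0,0.0063],[0.0352,0,0.0074],[0.0406,0,0.0086],[0.046,0,0.0097],[0.0514,0,0.0109],[0.0568,0,0.012],[0.0622,0,0.0132],[0.0676,0,0.0144]]' --delta_rot '[[0,0,-0.005],[0,0,-0.009],[0,0,-0.009],[0,0,-0.009],[0,0,-0.009],[0,0,-0.009],[0,0,-0.009],[0,0,-0.009],[0,0,-0.009],[0,0,-0.009],[0,0,-0.009],[0,0,-0.009]]' --jaw '[-1,-1,-1,-1,-1,-1,-1,-1,-1,-1,-1,-1]'

```text
clock: 8.63
tool_pos: [655.3, -169.5, 210.8]
eef_rot: [179.7, -11.8, 89.6]
contact_force: [-3.0, -9.6, 3.3]
grip_width: 94.8
gripper_force: 5.0
```

>>> apply_moves --xyz '[[0.0054,0,0.0011],[0.0108,0,0.0023],[0.0162,0,0.0034],[0.0216,0,0.0046],[0.027,0,0.0057],[0.0324,0,0.0069],[0.0378,0,0.008],[0.042,0,0.0089],[0.045,0,0.0096],[0.048,0,0.0102]]' --delta_rot '[[0,0,0],[0,0,0],[0,0,0],[0,0,0],[0,0,0],[0,0,0],[0,0,0],[0,0,0],[0,0,0],[0,0,0]]' --jaw '[-1,-1,-1,-1,-1,-1,-1,-1,-1,-1]'

```text
clock: 9.47
tool_pos: [655.9, -120.2, 210.8]
eef_rot: [179.7, -11.9, 89.6]
contact_force: [-1.0, -8.1, 2.8]
grip_width: 95.1
gripper_force: 4.0
```

```bash
python3 - <<'E'
from h import *
s=ctrl.state();print(s['tool_pos'],s['eef_rot'])
c=cam('top');d=cam('side')
a=c['frame'][150:320,200:440,::-1];b=d['frame'][150:320,220:400,::-1]
im=np.hstack([cv2.resize(a,None,fx=1.9,fy=1.9),cv2.resize(b,None,fx=1.9,fy=1.9)])
cv2.imwrite('pics/c6.png',im[:, :800])
E
```

```text
[ 655.89258212 -120.19912722  210.80464583] [179.67440325 -11.87187177  89.61053529]
```

View pics/c6.png

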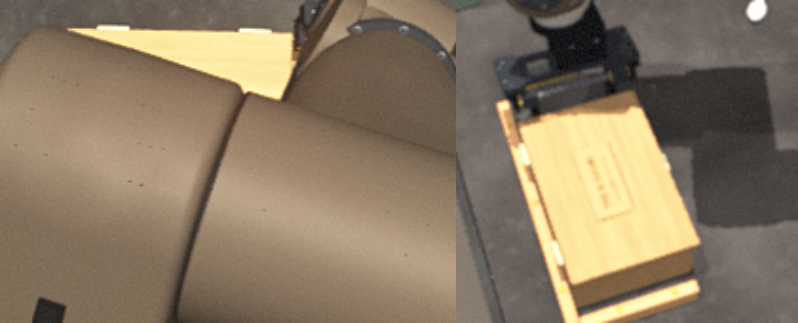

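The side view shows the chest sliding along the rail, with about 20 mm left to the short rail.

>>> apply_moves --xyz '[[0.004,0,0.0008],[0.008,0,0.0017],[0.012,0,0.0025],[0.0145,0,0.0031],[0.0165,0,0.0035]]' --delta_rot '[[0,0,0],[0,0,0],[0,0,0],[0,0,0],[0,0,0]]' --jaw '[-1,-1,-1,-1,-1]'

```text
clock: 9.98
tool_pos: [656.1, -103.2, 210.8]
eef_rot: [179.7, -11.9, 89.6]
contact_force: [-0.7, -7.7, 3.3]
grip_width: 95.1
gripper_force: 3.8
```

>>> apply_moves --xyz '[[0.001,0,0.0002],[0.002,0,0.0004]]' --delta_rot '[[0,0,0],[0,0,0]]' --jaw '[-1,-1]'

```text
clock: 10.15
tool_pos: [656.1, -101.3, 210.8]
eef_rot: [179.7, -11.9, 89.6]
contact_force: [-0.4, -7.0, 2.0]
grip_width: 94.8
gripper_force: 3.7
```

>>> apply_moves --xyz '[[0.001,0,0.0002],[0.002,0,0.0004]]' --delta_rot '[[0,0,0],[0,0,0]]' --jaw '[-1,-1]'

```text
clock: 10.32
tool_pos: [656.1, -99.3, 210.8]
eef_rot: [179.7, -11.9, 89.6]
contact_force: [0.5, -7.8, 2.5]
grip_width: 95.1
gripper_force: 3.6
```

>>> apply_moves --xyz '[[0.001,0,0.0002],[0.002,0,0.0004]]' --delta_rot '[[0,0,0],[0,0,0]]' --jaw '[-1,-1]'

```text
clock: 10.48
tool_pos: [656.1, -97.3, 210.8]
eef_rot: [179.7, -11.9, 89.6]
contact_force: [0.6, -8.2, 2.1]
grip_width: 95.3
gripper_force: 3.6
```

>>> apply_moves --xyz '[[0.001,0,0.0002],[0.0015,0,0.0003]]' --delta_rot '[[0,0,0],[0,0,0]]' --jaw '[-1,-1]'

```text
clock: 10.65
tool_pos: [656.1, -96.2, 210.9]
eef_rot: [179.7, -11.8, 89.6]
contact_force: [-1.9, -14.2, 3.2]
grip_width: 95.0
gripper_force: 6.9
```

>>> apply_moves --xyz '[[0.001,0,0.0002],[0.0015,0,0.0003]]' --delta_rot '[[0,0,0],[0,0,0]]' --jaw '[-1,-1]'

```text
clock: 10.82
tool_pos: [656.1, -95.6, 211.0]
eef_rot: [179.6, -11.7, 89.6]
contact_force: [-2.1, -22.3, 3.4]
grip_width: 95.1
gripper_force: 10.7
```

>>> apply_moves --xyz '[[0.0007,0,0.0001],[0.0007,0,0.0001]]' --delta_rot '[[0,0,0],[0,0,0]]' --jaw '[-1,-1]'

```text
clock: 10.98
tool_pos: [656.1, -95.5, 211.1]
eef_rot: [179.6, -11.7, 89.6]
contact_force: [-3.6, -23.2, 3.7]
grip_width: 95.0
gripper_force: 11.2
```

>>> apply_moves --xyz '[[-0.004,0,-0.001],[-0.015,0,-0.003],[-0.03,0,-0.0064],[-0.05,0,-0.01],[-0.06,0,-0.04],[-0.06,0,-0.075],[-0.06,0,-0.11],[-0.07,0,-0.14],[-0.1,0,-0.16],[-0.13,0,-0.18],[-0.16,0,-0.2],[-0.19,0,-0.21]]' --delta_rot '[[0,0,0],[0,0,0],[0,0,0],[0,0,0],[0,0,0],[0,0,0],[0,0,0],[0,0,0],[0,0,0],[0,0,0],[0,0,0],[0,0,0]]' --jaw '[-1,-1,-1,-1,-1,-1,-1,-1,-1,-1,-1,-1]'

```text
clock: 11.98
tool_pos: [653.1, -325.0, 378.7]
eef_rot: [179.6, -11.9, 89.6]
contact_force: [1.0, 0.8, 0.6]
grip_width: 94.9
gripper_force: 0.0
```

```bash
python3 - <<'E'
from h import *
s=ctrl.state();print(s['tool_pos'],s['eef_rot'])
c=cam('top');d=cam('side')
a=c['frame'][150:270,200:410,::-1];b=d['frame'][180:340,220:360,::-1]
a=cv2.resize(a,(420,240));a=np.vstack([cv2.resize(c['frame'][::,::,::-1],(420,315)),a])
b=cv2.resize(b,None,fx=2.7,fy=2.7);b=cv2.copyMakeBorder(b,0,555-b.shape[0],0,0,0)
cv2.imwrite('pics/c7.png',np.hstack([a,b]))
E
```

```text
[ 653.08876187 -325.00018216  378.689217  ] [179.64418115 -11.89622025  89.61421291]
```

View pics/c7.png

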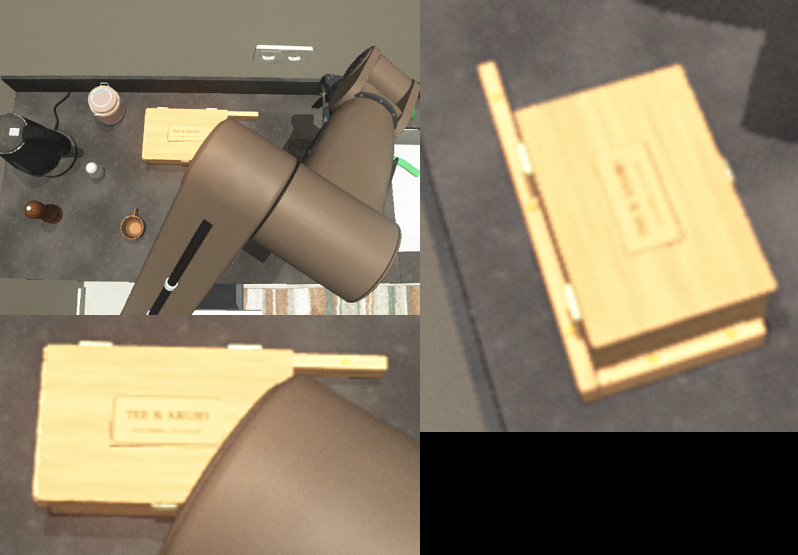

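The chest sits in the corner in both views, and the mug, cup and shaker are undisturbed. I'll check the residuals numerically.

```bash
python3 - <<'E'
from h import *
c=cam('top');h=cv2.cvtColor(c['frame'],cv2.COLOR_RGB2HSV)
m=cv2.inRange(h,(10,60,150),(32,255,255))
def E(a,b,n,z):
    e=edge(m,np.array(a,float),np.array(b,float),np.array(n,float),5);P=ray(c,e,z)[:,:2];p,d=line(P);return p,d,e
p,d,e=E((248,166),(306,167),(0,-1),80);print('back',p,-np.degrees(np.arctan(d[0]/d[1])),e[::8].round(1).tolist())
q,f,e=E((222,166),(217,242),(-1,0),80);print('left lid',q,np.degrees(np.arctan(f[1]/f[0])),e[::8].round(1).tolist())
s=cam('side')
O=np.array([755.5,207]);r=np.radians(-.7);M=np.array([[np.cos(r),-np.sin(r)],[np.sin(r),np.cos(r)]]);O=O+M@[-16,-16]
B=[[0,3],[0,-243],[-161,-243],[-161,3]];X=np.array([O+M@b for b in B])
print('home lid',X.round(1).tolist(),'top px',proj(c,np.c_[X,[80]*4]).round(1).tolist(),'side px',proj(s,np.c_[X,[80]*4]).round(1).tolist())
g=cv2.cvtColor(s['frame'],cv2.COLOR_RGB2HSV);k=cv2.inRange(g,(10,60,150),(32,255,255))
print('clk',ctrl.state()['clock'])
E
```

```text
back [738.5729    84.058365] -1.344124 [[255.0, 162.5], [264.0, 164.4], [273.0, 164.6], [282.1, 165.5], [291.1, 165.6]]
left lid [655.7389  200.18016] -0.8704763 [[220.5, 175.1], [219.5, 187.0], [218.5, 198.8], [217.4, 210.7], [216.4, 222.5]]
home lid [[739.3, 194.2], [736.3, -51.8], [575.3, -49.8], [578.4, 196.2]] top px [[223.2, 163.9], [346.3, 166.9], [345.3, 245.4], [217.7, 242.1]] side px [[283.2, 306.6], [254.1, 219.2], [315.9, 201.9], [351.8, 284.5]]
clk 12.1833
```

The left edge and chest yaw match the rail to about 0.1°. To make sure the back stayed flush during the second push, I'll give the front one gentle finishing nudge.

```bash
python3 - <<'E'
from h import *
s=ctrl.state()
mv(s['tool_pos'],s['eef_rot'],[490,74,375],[180,-12,-.7])
E
```

```text
[0.3875, -0.1668, 0.0825] [-0.3254, -0.0026, 1.5396]
```

>>> apply_moves --xyz '[[0.028,-0.012,0.006],[0.055,-0.024,0.012],[0.083,-0.036,0.018],[0.111,-0.048,0.024],[0.138,-0.06,0.029],[0.166,-0.071,0.035],[0.194,-0.083,0.041],[0.221,-0.095,0.047],[0.249,-0.107,0.053],[0.277,-0.119,0.059],[0.304,-0.131,0.065],[0.332,-0.143,0.071]]' --delta_rot '[[-0.023,0,0.11],[-0.046,0,0.22],[-0.07,0,0.33],[-0.093,0,0.44],[-0.116,0,0.55],[-0.139,0,0.66],[-0.163,0,0.77],[-0.186,0,0.88],[-0.209,0,0.99],[-0.232,0,1.1],[-0.256,0,1.21],[-0.279,0,1.32]]' --jaw '[-1,-1,-1,-1,-1,-1,-1,-1,-1,-1,-1,-1]'

```text
clock: 13.18
tool_pos: [513.0, 17.4, 374.9]
eef_rot: [-180.0, -12.1, 12.7]
contact_force: [-0.0, -0.1, 0.4]
grip_width: 95.6
gripper_force: 0.0
```

>>> apply_moves --xyz '[[0,0,0],[0,0,0]]' --delta_rot '[[0,0,0],[0,0,0]]' --jaw '[-1,-1]'

```text
clock: 13.35
tool_pos: [513.8, 17.0, 375.2]
eef_rot: [-180.0, -12.1, 13.2]
contact_force: [0.5, 0.3, -0.6]
grip_width: 94.8
gripper_force: 0.0
```

```bash
python3 - <<'E'
from h import *
s=ctrl.state();print(s['tool_pos'],s['eef_rot'])
mv(s['tool_pos'],s['eef_rot'],[490,74,375],[180,-12,-.7])
E
```

```text
[513.77686859  16.98113697 375.17412069] [-179.98866813  -12.10714796   13.20168413]
[-0.0099, -0.0609, -0.0019] [-0.0509, -0.0018, 0.2373]
```

>>> apply_moves --xyz '[[-0.0033,-0.02,-0.0006],[-0.0066,-0.04,-0.0013],[-0.0099,-0.0609,-0.0019],[-0.0099,-0.0609,-0.0019]]' --delta_rot '[[-0.017,0,0.079],[-0.034,0,0.158],[-0.051,-0.002,0.237],[-0.051,-0.002,0.237]]' --jaw '[-1,-1,-1,-1]'

```text
clock: 13.68
tool_pos: [490.2, 73.8, 374.7]
eef_rot: [-180.0, -11.9, -1.1]
contact_force: [1.5, -0.2, -0.3]
grip_width: 95.0
gripper_force: 0.0
```

>>> apply_moves --xyz '[[-0.0062,0,0.029],[-0.0125,0,0.059],[-0.0187,0,0.088],[-0.025,0,0.118],[-0.031,0,0.146],[-0.0347,0,0.1634],[-0.0347,0,0.1634]]' --delta_rot '[[0,0,0],[0,0,0],[0,0,0],[0,0,0],[0,0,0],[0,0,0],[0,0,0]]' --jaw '[-1,-1,-1,-1,-1,-1,-1]'

```text
clock: 14.27
tool_pos: [491.1, 71.2, 204.5]
eef_rot: [179.9, -11.7, -0.8]
contact_force: [0.2, -0.7, 0.4]
grip_width: 95.0
gripper_force: 0.0
```

Advance 38 mm and then creep.

>>> apply_moves --xyz '[[0.006,0,0.0013],[0.012,0,0.0025],[0.018,0,0.0038],[0.024,0,0.005],[0.03,0,0.0064],[0.034,0,0.0072],[0.037,0,0.0078],[0.037,0,0.0078]]' --delta_rot '[[0,0,0],[0,0,0],[0,0,0],[0,0,0],[0,0,0],[0,0,0],[0,0,0],[0,0,0]]' --jaw '[-1,-1,-1,-1,-1,-1,-1,-1]'

```text
clock: 14.93
tool_pos: [529.5, 71.6, 208.0]
eef_rot: [180.0, -12.0, -0.9]
contact_force: [-0.3, 1.2, -0.9]
grip_width: 95.4
gripper_force: 0.0
```

>>> apply_moves --xyz '[[0.001,0,0.0002],[0.002,0,0.0004],[0.003,0,0.0006]]' --delta_rot '[[0,0,0],[0,0,0],[0,0,0]]' --jaw '[-1,-1,-1]'

```text
clock: 15.18
tool_pos: [531.9, 71.6, 207.8]
eef_rot: [180.0, -12.0, -1.0]
contact_force: [-0.5, -0.1, 0.9]
grip_width: 94.8
gripper_force: 0.0
```

>>> apply_moves --xyz '[[0.001,0,0.0002],[0.002,0,0.0004]]' --delta_rot '[[0,0,0],[0,0,0]]' --jaw '[-1,-1]'

```text
clock: 15.35
tool_pos: [533.9, 71.5, 207.8]
eef_rot: [180.0, -12.0, -0.9]
contact_force: [-3.3, -0.5, 0.8]
grip_width: 95.0
gripper_force: 1.8
```

>>> apply_moves --xyz '[[0.001,0,0.0002],[0.0015,0,0.0003]]' --delta_rot '[[0,0,0],[0,0,0]]' --jaw '[-1,-1]'

```text
clock: 15.52
tool_pos: [534.7, 71.5, 207.7]
eef_rot: [180.0, -11.8, -0.9]
contact_force: [-8.5, -0.9, 5.7]
grip_width: 95.2
gripper_force: 4.3
```

>>> apply_moves --xyz '[[0.001,0,0.0002],[0.001,0,0.0002]]' --delta_rot '[[0,0,0],[0,0,0]]' --jaw '[-1,-1]'

```text
clock: 15.68
tool_pos: [535.3, 71.6, 207.7]
eef_rot: [180.0, -11.7, -0.9]
contact_force: [-10.4, 0.5, 7.0]
grip_width: 95.2
gripper_force: 5.1
```

>>> apply_moves --xyz '[[0.001,0,0.0002],[0.001,0,0.0002]]' --delta_rot '[[0,0,0],[0,0,0]]' --jaw '[-1,-1]'

```text
clock: 15.85
tool_pos: [535.8, 71.6, 207.7]
eef_rot: [180.0, -11.6, -0.9]
contact_force: [-14.6, 0.6, 10.0]
grip_width: 95.1
gripper_force: 7.1
```

>>> apply_moves --xyz '[[0.001,0,0.0002],[0.0015,0,0.0003]]' --delta_rot '[[0,0,0],[0,0,0]]' --jaw '[-1,-1]'

```text
clock: 16.02
tool_pos: [536.6, 71.7, 207.7]
eef_rot: [180.0, -11.5, -0.9]
contact_force: [-22.5, 0.5, 17.6]
grip_width: 94.9
gripper_force: 11.1
```

>>> apply_moves --xyz '[[-0.004,0,-0.001],[-0.012,0,-0.0025],[-0.03,0,-0.0064],[-0.045,0,-0.0096],[-0.04,0,-0.033],[-0.033,0,-0.064],[-0.027,0,-0.095],[-0.02,0,-0.126],[-0.02,0.03,-0.15],[-0.02,0.065,-0.15],[-0.02,0.1,-0.15],[-0.02,0.13,-0.15]]' --delta_rot '[[0,0,0],[0,0,0],[0,0,0],[0,0,0],[0,0,0],[0,0,0],[0,0,0],[0,0,0],[0,0,0],[0,0,0],[0,0,0],[0,0,0]]' --jaw '[-1,-1,-1,-1,-1,-1,-1,-1,-1,-1,-1,-1]'

```text
clock: 17.02
tool_pos: [485.6, -59.2, 351.2]
eef_rot: [180.0, -12.1, -0.9]
contact_force: [0.4, 0.2, -0.6]
grip_width: 94.9
gripper_force: 0.0
```

```bash
python3 - <<'E'
from h import *
c=cam('top');d=cam('side')
a=np.vstack([cv2.resize(c['frame'][::,::,::-1],(420,315)),cv2.resize(c['frame'][150:270,200:410,::-1],(420,240))])
b=cv2.resize(d['frame'][180:340,220:360,::-1],None,fx=2.7,fy=2.7);b=cv2.copyMakeBorder(b,0,555-b.shape[0],0,0,0)
cv2.imwrite('pics/c8.png',np.hstack([a,b]))
E
```

```text
(no output)
```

View pics/c8.png

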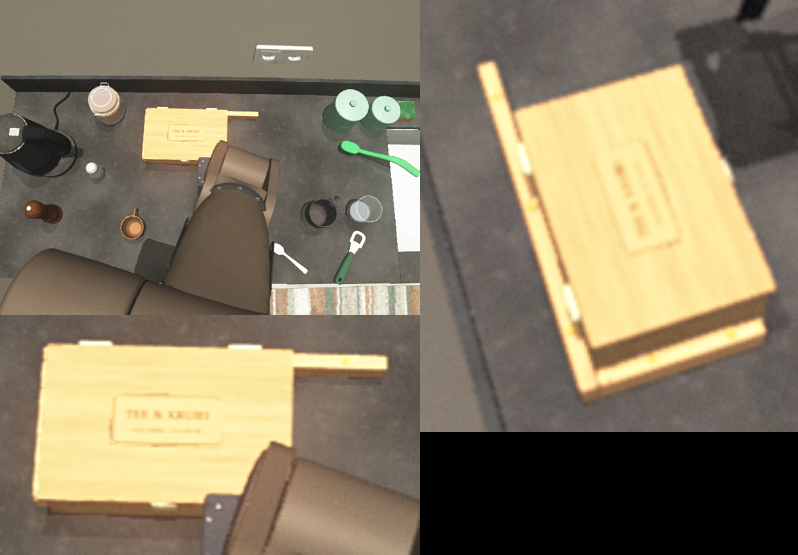

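The chest is home against both rails, with its lid lip over the short one, and the gripper is clear. The mug, cup and shaker haven't moved, so I'm handing in.

```bash
python3 -c "
from rig import ctrl
print(ctrl.hand_in())"
```

```text
the job is handed in; nothing more can be done
None
```

I pushed the tea chest flush into the corner of both rails without moving the mug, cup or shaker, and handed it in at about 17 s; no verdict came back.

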